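# Tap a block down onto its parallels in an inspection vise

## Task

The aluminium block rode up when the vise was tightened, so the two steel parallels under it are loose. With the white-faced tapping tool, gently tap or press the block down until it bears firmly on both parallels, then give a projecting end of the blue parallel a firm little lengthwise push, and then the red one, to prove that neither slides any more. Stand the tool back upright on its round green mat, leave the parallels where they lie and do not disturb the other things.

Things in the scene. Friction and masses are not known exactly. Their poses are not given: they have to be found in the camera images.
- vise: Fixed low steel vise. Origin: centre of its underside, on the table. x runs across the jaws, y along the jaw faces. Base 220 (x) by 100 (y) by 30 mm high, plus a 30 mm screw stub at -x. Two dark strips on it, 35 mm over the table, carry the parallels. Two jaws, 100 mm long in y and 70 mm high over the table, lie 31 to 76 mm either side of the origin in x.
- block: Aluminium block 60 (vise x) by 90 (vise y) by 40 mm high, clamped between the jaws over the vise origin; its origin: centre of its underside. It can only slide up and down and rock about vise y; jaw friction holds it where it is left, and some 3 to 7 N pressed on it starts it down. Starts 3 to 6 mm high, rocked up to 0.05 rad. Over 40 N bruises it; bare fingers must not press it.
- block_top (a point): Centre of the block's top face: 95 mm over the table (25 mm over the jaws) when seated. On meeting the parallels the felt force rises steeply (some 24 N per mm). Pressed to 20 to 30 N and let go, the block stays bearing with several newtons on each parallel; merely touching them is not enough. Fast contact peaks far higher than a slow press.
- parallel_blue: Loose steel bar with blue ends, 10 by 150 by 20 mm high, standing on a bed strip along the vise's y, 22 mm to one side of the vise origin in x (either side). Origin: centre of its underside. Both ends project 19 to 31 mm past the jaws and base, 35 to 55 mm over the table.
- parallel_blue_mid (a point): Centre of the blue-ended parallel, half-way along and up. Loose, the parallel slides under a lengthwise push of less than 2 N; trapped, it withstands 4 N or more: 3 N is a firm enough test.
- parallel_red: The same bar with red ends, 22 mm to the other side of the vise origin.
- parallel_red_mid (a point): Centre of the red-ended parallel, half-way along and up.
- tapper: Tapping tool standing upright: white nylon head 30 mm high at the bottom, 40 mm across but stepped in to a 24 mm flat striking face in its lowest 8 mm; brass handle 22 mm across and 70 mm high above it; 100 mm in all, about 0.3 kg, z axis up along the handle. Origin: centre of the striking face, its underside.
- tapper_grip (a point): Point on the handle's axis to grip, 65 mm above the striking face (half-way up the handle).
- tapper_face (a point): Centre of the striking face.
- tool_mat: Fixed round green mat 96 mm across, 4 mm thick, home of the tapping tool; left or right of the vise. Origin: centre of its underside, on the table.
- ring_gauge: Bystander: steel ring 64 mm across, 22 mm high, lying on a square black mat. Origin: centre of its underside.
- setup_block: Bystander: steel block 50 by 75 by 25 mm high. Origin: centre of its underside.
- driver: Bystander: lying red screwdriver, about 170 mm long.
Not all that is in view belongs to the job. Of the things that look like the tapper, the smallest one is meant.

How it is judged:
On the way, in this order (a step that is already met when the one before it is completed fails the run):
1. The block, with the tapping tool lifted off it, bears on both parallels with more than 2.5 N each (contact force between block and parallel_blue above 2.5 N and contact force between block and parallel_red above 2.5 N and contact force between tapper and block below 0.2 N), for 0.3 s.
2. With the block still bearing on both, the blue-ended parallel is pushed with more than 2 N by the tool or the fingers (contact force between block and parallel_blue above 2.5 N and contact force between block and parallel_red above 2.5 N and contact force between any of tapper, the fingers and parallel_blue above 2 N), for 0.04 s.
3. Then the red-ended parallel is pushed likewise (contact force between block and parallel_blue above 2.5 N and contact force between block and parallel_red above 2.5 N and contact force between any of tapper, the fingers and parallel_red above 2 N), for 0.04 s.
At the end, for the whole second after the job is handed in: The block is level within 0.02 rad and bears on each parallel with more than 2.5 N; each parallel is within 6 mm of where it started; the tool stands upright and at rest with its whole face on the green mat (face centre within 28 mm of the mat's centre) (contact force between block and parallel_blue above 2.5 N and contact force between block and parallel_red above 2.5 N and distance of each of parallel_blue_mid, parallel_red_mid from where it was at the start of the episode below 0.006 m and angle between block_top's own z axis and vertical below 0.02 rad and horizontal distance between tapper_face and tool_mat below 0.028 m and height (world z) of tapper_face below 0.007 m and angle between tapper's own z axis and vertical below 0.05 rad and linear speed of tapper below 0.02 m/s and contact force between tapper and tool_mat above 1 N); the robot touches nothing.
It fails at once if The block is struck or pressed with more than 40 N (contact force between tapper and block above 40 N).
It fails at once if The bare fingers press the block instead of the tool (contact force between the fingers and block above 2 N).
It fails at once if The steel ring gauge is shifted more than 15 mm (distance of ring_gauge from where it was at the start of the episode above 0.015 m).
It fails at once if The steel setup block is shifted more than 15 mm (distance of setup_block from where it was at the start of the episode above 0.015 m).
It fails at once if The red screwdriver is shifted more than 15 mm (distance of driver from where it was at the start of the episode above 0.015 m).
It also fails if it takes over 64 s, if anything falls off the work surface, if the arm or the gripper's body presses on something with over 40 N, if the wrist force passes 120 N, or if a joint passes its speed limit or range.

## Robot

A 6-joint arm with a two-finger parallel gripper is mounted at the origin on the work surface. World frame = base frame: x ahead of the robot, y to its left, z up, the work surface at z = 0. Lengths are in m, angles in rad, forces in N, time in s.
With the tool pointing down it reaches from about 0.35 to 0.775 m from the base axis. Payload 5.5 kg.
Tool frame: the origin (TCP) lies midway between the tips of the shut fingers; the grasp point (between the pads) lies 19 mm behind it; z points along the fingers, y is the line along which they close (so a half turn about z gives the same grasp; the last joint's range is limited). The gripper opens to 85 mm and grips with 20 to 120 N. Pads are 22 mm wide; open, the fingers measure 114 mm over their backs; the gripper's body (76 mm by 85 mm) begins 54 mm behind the grasp point. The pads swing forward as they close: fully open they stand 13 mm farther back than shut.
Start: joints at [-1.366, 0.313, 0.046, 1.304, 0, 1.431], TCP at [0.194, -0.541, 0.231] pointing down, gripper open.
Joint ranges: [-2.76, 2.76], [-0.86, 1.69], [-1.03, 1.26], [-2.2, 2.34], [-1.47, 1.5], [-3.14, 3.14]. Speed limits (rad/s): [2.57, 2.57, 3.14, 3.14, 3.14, 3.14].

## Interface

Orientations are given as a rotation vector (axis times angle).
In Python, from station import telemetry, optics, ticket gives the robot as it stands.
- The arm moves only by the tool step_arm, never from a script. Its arguments are lists of equal length, an entry for each row: "translation": the shift along the tool's x, y, z in cm, a list of three; "rotation": the turn, a rotation vector about the tool's x, y, z in rad, a list of three; "jaw": the opening, from 0 (shut) to 1 (fully open). In form: {"translation": [[dx, dy, dz], ...], "rotation": [[ax, ay, az], ...], "jaw": [jaw, ...]}. A call has 1 to 5 rows; each row is the pose to reach, as a shift and turn from the pose commanded when the call began, along the tool's axes at that moment; what a row does not reach only later rows make up. A row lasts 1/12 s, in which the tool goes at most 41.7 mm and 7.16 degrees, less where a joint would pass 70% of its speed; a pose out of reach is approached as far as the arm can. A call with a gripper value outside its range is refused whole. The fingers move at their own pace and stop on an object; "squeeze" is the grip in N (left out, the last holds). Time passes only in rows, so rows that repeat a pose let the fingers close. It gives the time, the measured TCP pose, the force, the opening and the grip force at its end, in the units of the state.
- telemetry.observe(): the state, without advancing time (a new reading comes with each control period).
- optics.snapshot(name): name is "scene" or "top" or "wrist"; returns (picture, depth): 420x560x3 uint8, blue, green, red; 420x560 float32, m along the optical axis (not along the pixel's ray), 0 where there is no reading.
- optics.camera_model(name): a dict with "vertical_fov" (degrees; the focal length in pixels is half the picture's height over the tangent of half this angle, whatever the lens; pixels are square), "cx", "cy" (the principal point, pixels), "D" ([k1, k2, p1, p2, k3] as OpenCV has them; the pictures are not rectified), "extrinsics" (4x4, takes a point from camera to world coordinates); the wrist camera has in their place "mount" (4x4, takes a point from camera to tool coordinates, whose origin is the TCP and whose axes are the flange's). Camera axes: x right, y down, z forward; pixel columns grow to the right and rows downward; lengths in m; the calibration is good to about 2 mm. A picture is of the moment at which its call begins: read the wrist's pose just before it. camera_model takes no time and is no camera call.
- ticket.close_job(): hands the job in; it is judged then, once.
The state is a dict: "time": time; "qpos": joint angles; "qvel": joint speeds; "effort": joint torques, N m; "position": TCP position; "tool_rot": TCP orientation; "contact_force": force on the tool from outside, world axes, zero at the start; "wrist_torque": the same for the moment, N m; "gripper_width": opening from 0.0 (shut) to 1.0 (fully open); "grip_force": force on a finger pad.
Only numpy, scipy, OpenCV 4.12 (cv2) and the standard library are available. Lean on these libraries where they do the work, as an engineer would, in place of code of your own. Each camera call takes 0.05 s, during which the arm holds its last target. There are 200 camera calls.

## Working session

There is one attempt and no reset: what is moved stays moved. The work goes in short steps, Python scripts to look and compute and a tool call to move; the robot and the scene stay as the last step left them, time stands still between calls to the robot, and variables do not carry over. Pictures are saved under pics/ and viewed, at most 10 in all, crops included, and the job is handed in when it is done.

Besides the shell and the picture viewer there is one more tool, called after "Emit:" as name(argument=value, ...) on one line, values as JSON. step_arm: Moves the arm, as the interface text tells. Its arguments: {"type":"object","properties":{"translation":{"type":"array"},"rotation":{"type":"array"},"jaw":{"type":"array"},"squeeze":{"type":"number"}},"required":["translation","rotation","jaw"]}

```bash
mkdir -p pics
cat > h.py <<'E'
import numpy as np, cv2
from scipy.spatial.transform import Rotation as R
from station import telemetry, optics, ticket
def model(n):
    m=optics.camera_model(n); f=210/np.tan(np.radians(m["vertical_fov"])/2)
    K=np.array([[f,0,m["cx"]],[0,f,m["cy"]],[0,0,1]]); D=np.array(m["D"],float)
    if "extrinsics" in m: T=np.array(m["extrinsics"])
    else:
        s=telemetry.observe(); W=np.eye(4); W[:3,:3]=R.from_rotvec(s["tool_rot"]).as_matrix(); W[:3,3]=s["position"]
        T=W@np.array(m["mount"])
    return K,D,T
def cloud(K,D,T,d):
    v,u=np.mgrid[0:420,0:560]
    p=cv2.undistortPoints(np.stack([u.ravel(),v.ravel()],1).astype(np.float64)[:,None],K,D)[:,0].reshape(420,560,2)
    c=np.dstack([p*d[...,None],d]); w=c@T[:3,:3].T+T[:3,3]; w[d==0]=np.nan; return w
def ray(M,uv,z):
    K,D,T=M; p=cv2.undistortPoints(np.array(uv,float).reshape(-1,1,2),K,D)[:,0]
    r=np.c_[p,np.ones(len(p))]@T[:3,:3].T; o=T[:3,3]; return o+r*((z-o[2])/r[:,2])[:,None]
E
python3 - <<'E'
from h import *
s=telemetry.observe(); print(s)
for n in("scene","top"):
    M=model(n); im,d=optics.snapshot(n); cv2.imwrite(f"pics/{n}0.png",im); np.savez(f"{n}0.npz",im=im,d=d,w=cloud(*M,d),K=M[0],D=M[1],T=M[2]); print(n,M)
print(optics.camera_model("wrist"))
E
```

```text
{'time': 0.0, 'qpos': array([-1.36557891e+00,  3.13971620e-01,  4.49712611e-02,  1.30356936e+00,
       -2.43813410e-05,  1.43118978e+00]), 'qvel': array([ 0.00036584, -0.00139286, -0.00089893,  0.00176791,  0.00039003,
       -0.00032726]), 'effort': array([ 6.39650098e-04, -4.80626249e+01,  2.98534620e+01,  1.93525414e-02,
       -1.28203910e-04, -9.79864723e-06]), 'position': array([ 0.19424488, -0.54066295,  0.23042207]), 'tool_rot': array([-3.09326950e+00, -5.38664786e-01,  1.29572375e-04]), 'contact_force': array([-0.22619961,  0.34508804, -1.29076806]), 'wrist_torque': array([-0.03402551, -0.00835482, -0.02191033]), 'grip_force': 0.0, 'gripper_width': 0.9989063978074011}
scene (array([[386.4862476 ,   0.        , 278.54217744],
       [  0.        , 386.4862476 , 212.74404735],
       [  0.        ,   0.        ,   1.        ]]), array([0.03060727, 0.        , 0.        , 0.        , 0.        ]), array([[-0.10083569,  0.80183806, -0.58897189,  1.00648465],
       [ 0.99480788,  0.08945005, -0.04853828,  0.03847572],
       [ 0.01376372, -0.59080827, -0.80669458,  0.69884481],
[... 359 characters left out ...]
       [-0.99994628,  0.01014042,  0.00214523, -0.00682299],
       [-0.00302198, -0.08725208, -0.99618168,  1.05680756],
       [ 0.        ,  0.        ,  0.        ,  1.        ]]))
{'vertical_fov': 66.95303451304633, 'cx': 276.0603127373398, 'cy': 210.6817792301309, 'D': array([-0.05350859,  0.        ,  0.        ,  0.        ,  0.        ]), 'mount': array([[ 9.02852716e-04, -9.62870339e-01, -2.69962764e-01,
         6.89693035e-02],
       [ 9.99999261e-01,  1.08899240e-03, -5.39727907e-04,
        -2.97712641e-04],
       [ 8.13675393e-04, -2.69962078e-01,  9.62870612e-01,
        -1.44016953e-01],
       [ 0.00000000e+00,  0.00000000e+00,  0.00000000e+00,
         1.00000000e+00]])}
```

View pics/scene0.png

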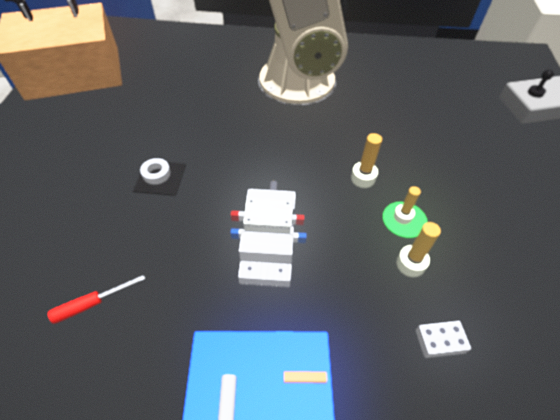

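View pics/top0.png

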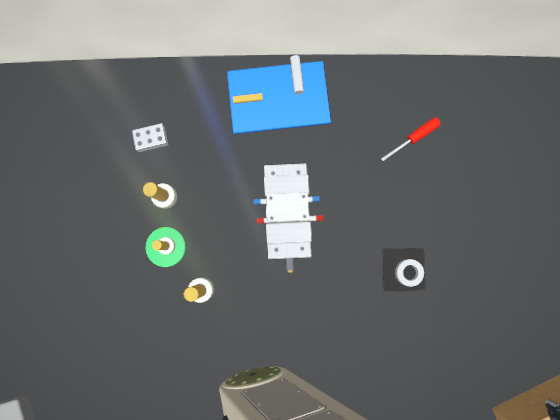

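The scene shows three tapper-like tools: two large at scene (365,165) and (418,250), top (198,290) and (160,195), and a small one on the green mat at scene (407,207), top (163,246). The smallest, on the mat, is meant. The vise is at top (288,210), with blue ends at (257,201)/(319,199) and red ends at (260,221)/(322,218).

Run:
```python
from h import *
z=np.load("top0.npz"); im,d,w=z["im"],z["d"],z["w"]; M=(z["K"],z["D"],z["T"])
s=np.load("scene0.npz"); S=(s["K"],s["D"],s["T"])
def cc(m,lo=15):
    n,l,st,c=cv2.connectedComponentsWithStats(m.astype(np.uint8)); return [(st[i],c[i],l==i) for i in range(1,n) if st[i,4]>lo]
for nm,im_,w_,MM in(("top",im,w,M),("scene",s["im"],s["w"],S)):
  h=cv2.cvtColor(im_,cv2.COLOR_BGR2HSV); H,Sa,V=h[...,0],h[...,1],h[...,2]
  for col,m,zz in(("green",(H>50)&(H<75)&(Sa>120),.004),("blue",(H>95)&(H<120)&(Sa>120)&(V>80),.055),("red",((H<6)|(H>174))&(Sa>150)&(V>80),.055),("brass",(H>12)&(H<25)&(Sa>120),.1)):
    for st,c,mm in cc(m,8):
        p=w_[mm]; 
        print(nm,col,st,c.round(1),"ray",ray(MM,c,zz).round(4)[0],"med",np.nanmedian(p,0).round(4),"zmax",np.nanmax(p[:,2]).round(4))
# vise/block tops
box=w[150:285,245:335]; 
for a,b in((.06,.08),(.09,.115)):
    q=box[(box[...,2]>a)&(box[...,2]<b)]; r=cv2.minAreaRect((q[:,:2]*1000).astype(np.float32)); print(a,len(q),r,np.median(q[:,2]))
c=im[215:275,130:200]; c2=im[150:285,240:340]
cv2.imwrite("pics/crop.png",np.hstack([cv2.resize(c,None,fx=5,fy=5)[:300],cv2.resize(c2[:],(300,405))[:300]]))
q=w[180:235,262:318]; q=q[(q[...,2]>.085)]
A=np.c_[q[:,:2]-q[:,:2].mean(0),np.ones(len(q))]; print("plane",np.linalg.lstsq(A,q[:,2],rcond=None)[0],q.mean(0))
```

```text
top green [145 227  40  40 920] [165.2 247.1] ray [0.4844 0.2727 0.004 ] med [0.4802 0.2728 0.0036] zmax 0.0101
top blue [ 227   61  104   73 5732] [278.4  98. ] ray [ 0.8299 -0.002   0.055 ] med [ 8.428e-01 -2.000e-04  1.170e-02] zmax 0.0267
top blue [313 196   6   6  36] [315.5 198.5] ray [ 0.5913 -0.0847  0.055 ] med [ 0.5915 -0.0853  0.0543] zmax 0.0588
top blue [254 199   6   6  33] [256.4 201.3] ray [0.5863 0.0506 0.055 ] med [0.5868 0.0513 0.055 ] zmax 0.0586
top red [408 117  32  27 353] [424.  129.8] ray [ 0.751  -0.3424  0.055 ] med [ 0.7606 -0.3531  0.0231] zmax 0.0302
top red [317 215   6   6  31] [319.5 217.7] ray [ 0.5471 -0.0932  0.055 ] med [ 0.5467 -0.0942  0.0549] zmax 0.0568
top red [257 218   7   5  31] [259.8 220.2] ray [0.543  0.0429 0.055 ] med [0.5433 0.0426 0.0544] zmax 0.058
top brass [234  94  28   9 176] [247.7  98.1] ray [0.8141 0.0666 0.1   ] med [0.8399 0.0714 0.0286] zmax 0.0333
top brass [143 182  24  18 273] [154.4 191.2] ray [0.6059 0.2728 0.1   ] med [0.6024 0.2644 0.1382] zmax 0.1453
top brass [152 241  17   9 119] [160.  245.2] ray [0.4869 0.2586
[... 1928 characters left out ...]
ene brass [361 133  21  39 413] [369.7 153.8] ray [0.3899 0.1828 0.1   ] med [0.3958 0.1814 0.1016] zmax 0.1417
scene brass [402 186  19  27 204] [410.1 200. ] ray [0.5095 0.2573 0.1   ] med [0.4948 0.264  0.0782] zmax 0.105
scene brass [409 222  32  39 468] [422.5 244.4] ray [0.6112 0.2693 0.1   ] med [0.6152 0.267  0.1031] zmax 0.1419
0.06 1741 ((568.4141845703125, -18.987308502197266), (152.28250122070312, 100.21925354003906), 1.9038360118865967) 0.06980802120759022
0.09 1137 ((568.9646606445312, -19.064353942871094), (60.71116638183594, 90.21353912353516), 2.0409224033355713) 0.09900032592493735
plane [-5.78141949e-03  3.47216923e-05  9.88363223e-02] [ 0.56816632 -0.01914476  0.09883632]
```

View pics/crop.png

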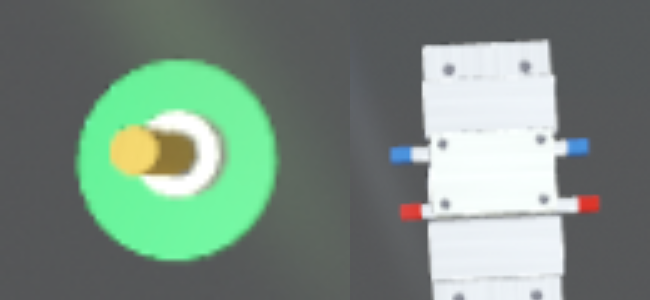

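The crop confirms the small tool on the green mat, with its brass top at about crop (133,150). The blue parallel is on the vise's far (+x) side and the red on the near side. Both tall tools are distractors. I'm moving over to the tool, turning the fingers so they close along world y.

Emit:
step_arm(translation=[[3.1,-2.5,0],[6.3,-4.9,0],[9.4,-7.4,0],[12.6,-9.8,0],[15.7,-12.3,0]], rotation=[[0,0,-0.12],[0,0,-0.24],[0,0,-0.36],[0,0,-0.48],[0,0,-0.6]], jaw=[1,1,1,1,1])

```text
time: 0.52
position: [0.301, -0.3706, 0.2309]
tool_rot: [-2.793, -1.436, -0.0]
contact_force: [0.8, -0.7, 0.3]
gripper_width: 1.0
grip_force: 0.0
```

Emit:
step_arm(translation=[[3.9,-0.4,0],[7.8,-0.7,0],[11.8,-1.1,0],[15.7,-1.5,0],[19.6,-1.8,0]], rotation=[[0,0,-0.12],[0,0,-0.24],[0,0,-0.36],[0,0,-0.48],[0,0,-0.6]], jaw=[1,1,1,1,1])

```text
time: 0.93
position: [0.401, -0.201, 0.2311]
tool_rot: [-2.244, -2.199, 0.0]
contact_force: [0.5, -0.0, -0.4]
gripper_width: 0.999
grip_force: 0.0
```

Emit:
step_arm(translation=[[3.8,0.7,0],[7.6,1.4,0],[11.5,2.2,0],[15.3,2.9,0],[19.1,3.6,0]], rotation=[[0,0,-0.12],[0,0,-0.24],[0,0,-0.36],[0,0,-0.48],[0,0,-0.6]], jaw=[1,1,1,1,1])

```text
time: 1.35
position: [0.4415, -0.011, 0.2311]
tool_rot: [-1.494, -2.764, 0.0]
contact_force: [1.0, -0.3, 0.2]
gripper_width: 0.999
grip_force: 0.0
```

Emit:
step_arm(translation=[[2.9,2.5,0],[5.8,5.0,0],[8.7,7.5,0],[11.6,10.0,0],[14.5,12.5,0]], rotation=[[0,0,-0.12],[0,0,-0.24],[0,0,-0.36],[0,0,-0.48],[0,0,-0.6]], jaw=[1,1,1,1,1])

```text
time: 1.77
position: [0.4675, 0.1786, 0.231]
tool_rot: [-0.61, -3.082, 0.001]
contact_force: [1.2, -0.3, 0.3]
gripper_width: 0.998
grip_force: 0.0
```

Emit:
step_arm(translation=[[0.4,2.5,0],[0.9,5.0,0],[1.4,7.5,0],[1.4,8.4,0],[1.4,8.4,0]], rotation=[[0,0,-0.12],[0,0,-0.24],[0,0,-0.36],[0,0,-0.39],[0,0,-0.39]], jaw=[1,1,1,1,1])

```text
time: 2.18
position: [0.4877, 0.2611, 0.2305]
tool_rot: [-0.008, -3.141, 0.001]
contact_force: [-0.6, -0.9, -0.2]
gripper_width: 0.999
grip_force: 0.0
```

Run:
```python
from h import *
s=telemetry.observe(); print(s["position"],s["tool_rot"],s["contact_force"])
M=model("wrist"); im,d=optics.snapshot("wrist"); w=cloud(*M,d); cv2.imwrite("pics/w1.png",im)
h=cv2.cvtColor(im,cv2.COLOR_BGR2HSV); H,S=h[...,0],h[...,1]
for nm,m in(("brass",(H>12)&(H<28)&(S>110)),("green",(H>50)&(H<75)&(S>120))):
    n,l,st,c=cv2.connectedComponentsWithStats(m.astype(np.uint8))
    for i in range(1,n):
        if st[i,4]>100:
            p=w[l==i]; print(nm,st[i],np.nanmedian(p,0).round(4))
            if nm=="brass":
                q=p[(p[:,2]>.097)&(p[:,2]<.112)]
                if len(q)>30: print(" top",len(q),cv2.minEnclosingCircle((q[:,:2]*1000).astype(np.float32)),np.median(q,0))
            else: print(" circ",cv2.minEnclosingCircle((p[(abs(p[:,2]-.004)<.006)][:,:2]*1000).astype(np.float32)))
q=w[(w[...,2]>.024)&(w[...,2]<.045)&(np.hypot(w[...,0]-.487,w[...,1]-.262)<.05)]; print("head",len(q),cv2.minEnclosingCircle((q[:,:2]*1000).astype(np.float32)))
```

```text
[0.48765707 0.26107687 0.23047718] [-7.55162975e-03 -3.14092701e+00  5.51213174e-04] [-0.56791689 -0.85745542 -0.23848587]
brass [ 143   48   64   51 1680] [0.3845 0.1867 0.1422]
brass [272 184  24  30 481] [0.4863 0.2679 0.1052]
 top 447 ((487.1546936035156, 268.3838806152344), 10.72470760345459) [0.4870621  0.26868868 0.10527126]
brass [ 274  280   34   77 2129] [0.5938 0.2734 0.127 ]
 top 243 ((600.2449951171875, 274.431884765625), 14.177014350891113) [0.59226122 0.27307668 0.10498456]
green [249 173  80  46 728] [0.5141 0.2774 0.0054]
 circ ((489.7404479980469, 276.5586242675781), 47.66331100463867)
head 563 ((487.1692810058594, 268.83587646484375), 19.831031799316406)
```

View pics/w1.png

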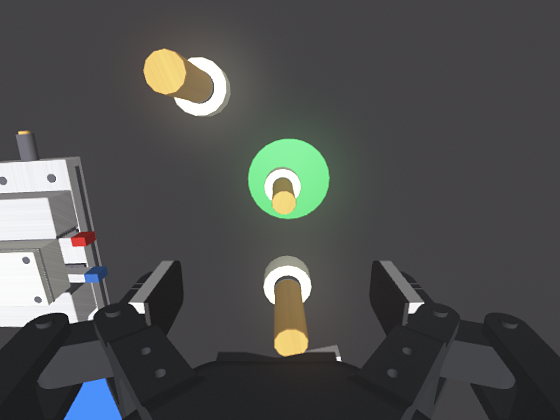

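The wrist view shows the tool's top at (284,203) between the fingers' planes. It measures (0.487, 0.268, z 0.105) with an 11 mm radius, which fits. The tall neighbours at (165,70) and (290,342) clear the fingers.

Emit:
step_arm(translation=[[0,0.7,4.0],[0,0.7,8.0],[0,0.7,12.0],[0,0.7,15.5],[0,0.7,18.0]], rotation=[[0,0,0],[0,0,0],[0,0,0],[0,0,0],[0,0,0]], jaw=[1,1,1,1,1])

```text
time: 2.65
position: [0.4854, 0.2639, 0.0482]
tool_rot: [-0.017, -3.138, 0.003]
contact_force: [-0.1, -0.0, 0.1]
gripper_width: 0.998
grip_force: 0.0
```

Emit:
step_arm(translation=[[0,0,0],[0,0,0],[0,0,0],[0,0,0],[0,0,0]], rotation=[[0,0,0],[0,0,0],[0,0,0],[0,0,0],[0,0,0]], jaw=[0.4,0.3,0.15,0,0], squeeze=90)

```text
time: 3.07
position: [0.4894, 0.2669, 0.0536]
tool_rot: [0.012, 3.138, 0.002]
contact_force: [0.2, 0.1, -0.2]
gripper_width: 0.3
grip_force: 0.0
```

Emit:
step_arm(translation=[[0,0,0],[0,0,0],[0,0,0],[0,0,0],[0,0,0]], rotation=[[0,0,0],[0,0,0],[0,0,0],[0,0,0],[0,0,0]], jaw=[0,0,0,0,0])

```text
time: 3.48
position: [0.4893, 0.2672, 0.0537]
tool_rot: [0.011, 3.137, 0.002]
contact_force: [-0.2, -1.4, 6.3]
gripper_width: 0.239
grip_force: 87.6
```

Emit:
step_arm(translation=[[0,0,-1.0],[0,0,-4.0],[0,0,-8.0],[0,0,-12.0],[0,0,-13.0]], rotation=[[0,0,0],[0,0,0],[0,0,0],[0,0,0],[0,0,0]], jaw=[0,0,0,0,0])

```text
time: 3.9
position: [0.4902, 0.2677, 0.1887]
tool_rot: [0.01, 3.132, 0.005]
contact_force: [0.6, 1.7, -2.1]
gripper_width: 0.233
grip_force: 88.1
```

Emit:
step_arm(translation=[[-1.1,-4.0,0],[-2.2,-8.0,0],[-3.3,-12.0,0],[-4.3,-16.0,0],[-5.4,-20.0,0]], rotation=[[0,0,0],[0,0,0],[0,0,0],[0,0,0],[0,0,0]], jaw=[0,0,0,0,0])

```text
time: 4.32
position: [0.5398, 0.0646, 0.1816]
tool_rot: [-0.009, -3.141, 0.0]
contact_force: [0.7, 0.2, -3.0]
gripper_width: 0.237
grip_force: 88.6
```

Emit:
step_arm(translation=[[-1.0,-3.5,0],[-2.0,-7.0,0],[-2.5,-8.7,0],[-2.5,-8.7,0],[-2.5,-8.7,0]], rotation=[[0,0,0],[0,0,0],[0,0,0],[0,0,0],[0,0,0]], jaw=[0,0,0,0,0])

```text
time: 4.73
position: [0.5643, -0.0221, 0.1811]
tool_rot: [-0.015, -3.141, -0.001]
contact_force: [-0.3, 0.4, -3.6]
gripper_width: 0.232
grip_force: 88.7
```

```bash
cat > look.py <<'E'
from h import *
import sys
s=telemetry.observe(); print(s["time"],s["position"].round(4),s["tool_rot"].round(4),s["contact_force"].round(2),s["gripper_width"])
Rm=R.from_rotvec(s["tool_rot"]).as_matrix(); print("x_t",Rm[:,0].round(4),"z_t",Rm[:,2].round(4))
M=model("wrist"); im,d=optics.snapshot("wrist"); w=cloud(*M,d); cv2.imwrite("pics/w_%s.png"%sys.argv[1],im); np.savez("wl.npz",w=w,im=im)
h=cv2.cvtColor(im,cv2.COLOR_BGR2HSV); H,S,V=h[...,0],h[...,1],h[...,2]
for nm,m in(("blue",(H>95)&(H<120)&(S>120)&(V>60)),("red",((H<6)|(H>174))&(S>130)&(V>60)),("brass",(H>12)&(H<28)&(S>110)),("green",(H>50)&(H<75)&(S>120))):
    n,l,st,c=cv2.connectedComponentsWithStats(m.astype(np.uint8))
    for i in range(1,n):
        if st[i,4]>60: print(nm,st[i],np.nanmedian(w[l==i],0).round(4))
for a,b in((.064,.076),(.09,.107)):
    q=w[(w[...,2]>a)&(w[...,2]<b)&(abs(w[...,0]-.568)<.09)&(abs(w[...,1]+.019)<.06)]
    if len(q)>50: print(a,len(q),cv2.minAreaRect((q[:,:2]*1000).astype(np.float32)),np.median(q[:,2])); A=np.c_[q[:,:2]-[.5685,-.019],np.ones(len(q))]; print(np.linalg.lstsq(A,q[:,2],rcond=None)[0])
E
python3 look.py a
```

```text
4.7333 [ 0.5643 -0.0221  0.1811] [-1.4700e-02 -3.1407e+00 -7.0000e-04] [-0.25  0.36 -3.57] 0.2321058979437985
x_t [-1.0e+00  9.4e-03  9.0e-04] z_t [-9.e-04  4.e-04 -1.e+00]
blue [350 221  17  11 182] [0.5863 0.0518 0.0566]
blue [199 227  19  12 191] [ 0.5909 -0.0827  0.0566]
blue [371 372  19  17  76] [0.7946 0.0966 0.0138]
red [344 171  18  13 207] [0.5424 0.0449 0.0567]
red [187 176  19  16 241] [ 0.5469 -0.0903  0.0565]
red [  0 329  40  43 842] [ 0.7465 -0.3329  0.0233]
brass [ 245  264   63   87 4354] [ 0.5576 -0.0215  0.2321]
green [ 523   66   37   94 2652] [0.489  0.2503 0.0056]
0.064 7762 ((564.9929809570312, -17.712688446044922), (147.97579956054688, 100.0672836303711), 1.8072611093521118) 0.07136894392103346
[-4.26498042e-05  1.21513558e-03  7.13583258e-02]
0.09 6119 ((567.28125, -17.437007904052734), (60.36952590942383, 89.56959533691406), 2.0864059925079346) 0.10060241273611387
[0.0048029  0.00031231 0.10039271]
```

View pics/w_a.png

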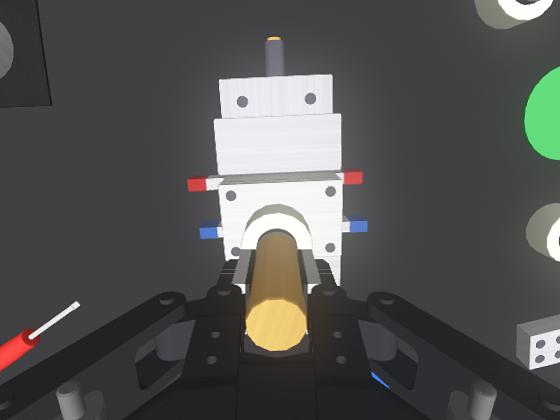

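The tool hangs straight (handle at (275,330)) above the block, whose corners are near (220,185) and (340,250). The block is about 4 mm high, nearly level. Centering and descending.

Emit:
step_arm(translation=[[-0.5,0.4,0.8],[-0.5,0.4,1.6],[-0.5,0.4,2.3],[-0.5,0.4,2.6],[-0.5,0.4,2.6]], rotation=[[0,0,0],[0,0,0],[0,0,0],[0,0,0],[0,0,0]], jaw=[0,0,0,0,0])

```text
time: 5.2
position: [0.5684, -0.0161, 0.1536]
tool_rot: [-0.009, -3.139, -0.001]
contact_force: [-0.1, -0.2, -2.9]
gripper_width: 0.233
grip_force: 88.7
```

Emit:
step_arm(translation=[[0,0,0.1],[0,0,0.2],[0,0,0.3],[0,0,0.4],[0,0,0.4]], rotation=[[0,0,0],[0,0,0],[0,0,0],[0,0,0],[0,0,0]], jaw=[0,0,0,0,0])

```text
time: 5.62
position: [0.5696, -0.0171, 0.1513]
tool_rot: [0.011, 3.141, -0.0]
contact_force: [0.6, 0.7, -2.6]
gripper_width: 0.236
grip_force: 88.7
```

Emit:
step_arm(translation=[[0,-0.1,0.04],[0,-0.1,0.08],[0,-0.1,0.12],[0,-0.1,0.16],[0,-0.1,0.2]], rotation=[[0,0,0],[0,0,0],[0,0,0],[0,0,0],[0,0,0]], jaw=[0,0,0,0,0])

```text
time: 6.03
position: [0.5697, -0.0181, 0.1493]
tool_rot: [0.011, 3.142, -0.0]
contact_force: [-1.0, 0.1, -3.0]
gripper_width: 0.237
grip_force: 88.7
```

Emit:
step_arm(translation=[[0,0,0.04],[0,0,0.08],[0,0,0.12],[0,0,0.16],[0,0,0.2]], rotation=[[0,0,0],[0,0,0],[0,0,0],[0,0,0],[0,0,0]], jaw=[0,0,0,0,0])

```text
time: 6.45
position: [0.5698, -0.0181, 0.1476]
tool_rot: [0.011, 3.141, -0.0]
contact_force: [-0.2, -0.9, 1.5]
gripper_width: 0.235
grip_force: 88.7
```

Emit:
step_arm(translation=[[0,0,0.03],[0,0,0.06],[0,0,0.09],[0,0,0.12],[0,0,0.15]], rotation=[[0,0,0],[0,0,0],[0,0,0],[0,0,0],[0,0,0]], jaw=[0,0,0,0,0])

```text
time: 6.87
position: [0.5697, -0.0181, 0.1458]
tool_rot: [0.011, 3.141, -0.0]
contact_force: [-0.7, 0.1, 1.2]
gripper_width: 0.234
grip_force: 88.7
```

Emit:
step_arm(translation=[[0,0,0.02],[0,0,0.04],[0,0,0.06],[0,0,0.08],[0,0,0.1]], rotation=[[0,0,0],[0,0,0],[0,0,0],[0,0,0],[0,0,0]], jaw=[0,0,0,0,0])

```text
time: 7.28
position: [0.5696, -0.0181, 0.145]
tool_rot: [0.011, 3.141, -0.0]
contact_force: [-1.4, -0.9, 1.9]
gripper_width: 0.233
grip_force: 88.8
```

Emit:
step_arm(translation=[[0,0,0.02],[0,0,0.04],[0,0,0.05],[0,0,0.06],[0,0,0.07]], rotation=[[0,0,0],[0,0,0],[0,0,0],[0,0,0],[0,0,0]], jaw=[0,0,0,0,0])

```text
time: 7.7
position: [0.5695, -0.0181, 0.1444]
tool_rot: [0.011, 3.142, -0.0]
contact_force: [-1.5, -0.4, 6.6]
gripper_width: 0.233
grip_force: 89.3
```

Emit:
step_arm(translation=[[0,0,0.01],[0,0,0.02],[0,0,0.03],[0,0,0.04],[0,0,0.05]], rotation=[[0,0,0],[0,0,0],[0,0,0],[0,0,0],[0,0,0]], jaw=[0,0,0,0,0])

```text
time: 8.12
position: [0.5696, -0.0181, 0.1443]
tool_rot: [0.011, 3.141, -0.0]
contact_force: [-3.0, -0.2, 7.6]
gripper_width: 0.239
grip_force: 89.5
```

Emit:
step_arm(translation=[[0,0,0.01],[0,0,0.02],[0,0,0.03],[0,0,0.04],[0,0,0.05]], rotation=[[0,0,0],[0,0,0],[0,0,0],[0,0,0],[0,0,0]], jaw=[0,0,0,0,0])

```text
time: 8.53
position: [0.5697, -0.0181, 0.1442]
tool_rot: [0.011, 3.141, -0.001]
contact_force: [-3.5, 0.1, 10.6]
gripper_width: 0.238
grip_force: 89.6
```

Emit:
step_arm(translation=[[0,0,0.01],[0,0,0.02],[0,0,0.03],[0,0,0.03],[0,0,0.03]], rotation=[[0,0,0],[0,0,0],[0,0,0],[0,0,0],[0,0,0]], jaw=[0,0,0,0,0])

```text
time: 8.95
position: [0.5697, -0.0181, 0.1442]
tool_rot: [0.011, 3.14, -0.001]
contact_force: [-4.9, 0.1, 11.3]
gripper_width: 0.234
grip_force: 89.8
```

Emit:
step_arm(translation=[[0,0,0.02],[0,0,0.04],[0,0,0.06],[0,0,0.08],[0,0,0.1]], rotation=[[0,0,0],[0,0,0],[0,0,0],[0,0,0],[0,0,0]], jaw=[0,0,0,0,0])

```text
time: 9.37
position: [0.5699, -0.0181, 0.1439]
tool_rot: [0.011, 3.14, -0.001]
contact_force: [-5.0, 0.4, 15.9]
gripper_width: 0.232
grip_force: 90.1
```

Emit:
step_arm(translation=[[0,0,0.01],[0,0,0.02],[0,0,0.03],[0,0,0.04],[0,0,0.05]], rotation=[[0,0,0],[0,0,0],[0,0,0],[0,0,0],[0,0,0]], jaw=[0,0,0,0,0])

```text
time: 9.78
position: [0.5699, -0.0181, 0.1439]
tool_rot: [0.01, 3.139, -0.001]
contact_force: [-5.9, 0.7, 18.1]
gripper_width: 0.237
grip_force: 90.3
```

Emit:
step_arm(translation=[[0,0,0.02],[0,0,0.04],[0,0,0.06],[0,0,0.08],[0,0,0.08]], rotation=[[0,0,0],[0,0,0],[0,0,0],[0,0,0],[0,0,0]], jaw=[0,0,0,0,0])

```text
time: 10.2
position: [0.5701, -0.0181, 0.1437]
tool_rot: [0.01, 3.139, -0.001]
contact_force: [-6.3, 1.3, 20.7]
gripper_width: 0.234
grip_force: 90.6
```

Emit:
step_arm(translation=[[0,0,0.01],[0,0,0.02],[0,0,0.02],[0,0,0.02],[0,0,0.02]], rotation=[[0,0,0],[0,0,0],[0,0,0],[0,0,0],[0,0,0]], jaw=[0,0,0,0,0])

```text
time: 10.62
position: [0.5701, -0.0181, 0.1436]
tool_rot: [0.01, 3.138, -0.001]
contact_force: [-7.0, -0.1, 20.6]
gripper_width: 0.239
grip_force: 90.6
```

Emit:
step_arm(translation=[[0,0,0.02],[0,0,0.04],[0,0,0.06],[0,0,0.06],[0,0,0.06]], rotation=[[0,0,0],[0,0,0],[0,0,0],[0,0,0],[0,0,0]], jaw=[0,0,0,0,0])

```text
time: 11.03
position: [0.5702, -0.0181, 0.1435]
tool_rot: [0.01, 3.138, -0.001]
contact_force: [-8.6, -0.2, 24.2]
gripper_width: 0.232
grip_force: 90.9
```

Emit:
step_arm(translation=[[0,0,-0.2],[0,0,-0.6],[0,0,-1.2],[0,0,-2.4],[0,0,-4.0]], rotation=[[0,0,0],[0,0,0],[0,0,0],[0,0,0],[0,0,0]], jaw=[0,0,0,0,0])

```text
time: 11.45
position: [0.5686, -0.0178, 0.178]
tool_rot: [-0.011, -3.138, -0.001]
contact_force: [0.9, -0.3, -3.7]
gripper_width: 0.238
grip_force: 89.3
```

Emit:
step_arm(translation=[[0,0,0],[0,0,0],[0,0,0],[0,0,0],[0,0,0]], rotation=[[0,0,0],[0,0,0],[0,0,0],[0,0,0],[0,0,0]], jaw=[0,0,0,0,0])

```text
time: 11.87
position: [0.5691, -0.0179, 0.1785]
tool_rot: [-0.011, -3.14, -0.0]
contact_force: [-0.0, -0.4, -3.5]
gripper_width: 0.232
grip_force: 89.3
```

```bash
python3 look.py b
```

```text
11.8667 [ 0.5691 -0.0179  0.1785] [-1.0700e-02 -3.1397e+00 -4.0000e-04] [-0.02 -0.41 -3.46] 0.23204881870082528
x_t [-1.      0.0068  0.0019] z_t [-1.9e-03  3.0e-04 -1.0e+00]
blue [346 217  18  11 186] [0.5863 0.0524 0.0559]
blue [194 223  19  12 191] [ 0.5912 -0.0826  0.0558]
blue [371 372  16  15  69] [0.7954 0.1    0.0142]
red [340 167  19  13 205] [0.5424 0.0447 0.0559]
red [181 172  20  15 243] [ 0.5471 -0.0901  0.0557]
red [  0 326  34  39 690] [ 0.7442 -0.3269  0.0229]
brass [ 245  263   63   88 4369] [ 0.5623 -0.0174  0.2294]
green [ 522   61   38   96 2787] [0.4891 0.2507 0.0056]
0.064 8174 ((564.9249267578125, -17.626953125), (147.928955078125, 99.37400817871094), 2.300291061401367) 0.07137007740408255
[-0.00078042  0.00121153  0.07132985]
0.09 6516 ((566.7743530273438, -17.539379119873047), (60.0174560546875, 89.57743835449219), 2.01718807220459) 0.09551083288387544
[0.00447722 0.00104818 0.09550433]
```

The block now sits about 24–25 mm over the jaws (4 mm lower than before). The parallels' ends haven't moved. Next is the blue push at its +y end (about y = 0.060).

Emit:
step_arm(translation=[[-0.6,4.0,0],[-1.2,8.0,0],[-1.8,11.8,0],[-1.8,11.8,2.0],[-1.8,11.8,4.0]], rotation=[[0,0,0],[0,0,0],[0,0,0],[0,0,0],[0,0,0]], jaw=[0,0,0,0,0])

```text
time: 12.33
position: [0.5897, 0.1025, 0.1401]
tool_rot: [0.004, 3.138, 0.0]
contact_force: [-0.6, 0.6, -3.5]
gripper_width: 0.229
grip_force: 89.3
```

Emit:
step_arm(translation=[[0,0,3.0],[0,0,5.5],[0,0,6.5],[0,0,6.5],[0,0,6.5]], rotation=[[0,0,0],[0,0,0],[0,0,0],[0,0,0],[0,0,0]], jaw=[0,0,0,0,0])

```text
time: 12.75
position: [0.5883, 0.0997, 0.0746]
tool_rot: [-0.011, -3.141, 0.0]
contact_force: [-0.4, -0.3, -1.9]
gripper_width: 0.238
grip_force: 89.4
```

```bash
python3 look.py c
```

```text
12.75 [0.5883 0.0997 0.0746] [-1.0800e-02 -3.1405e+00  2.0000e-04] [-0.4  -0.3  -1.89] 0.23764696656855716
x_t [-1.      0.0069  0.0011] z_t [-1.1e-03 -1.0e-04 -1.0e+00]
blue [174 227  36  30 914] [0.584  0.0532 0.0551]
red [152 155  42  24 867] [0.5422 0.0467 0.0555]
brass [ 245  234   63  117 5513] [0.5797 0.1004 0.1232]
green [  472     0    88   144 10694] [0.4877 0.2604 0.0055]
0.064 20649 ((566.9114379882812, -15.07291030883789), (153.1060028076172, 97.96686553955078), 1.3244622945785522) 0.07124231945922582
[-0.00201165 -0.01491191  0.07127041]
0.09 14479 ((566.6060791015625, -0.260040283203125), (60.68484878540039, 57.419105529785156), 1.957863211631775) 0.09540050154181409
[-2.12751876e-05 -1.60040705e-02  9.56520263e-02]
```

View pics/w_c.png

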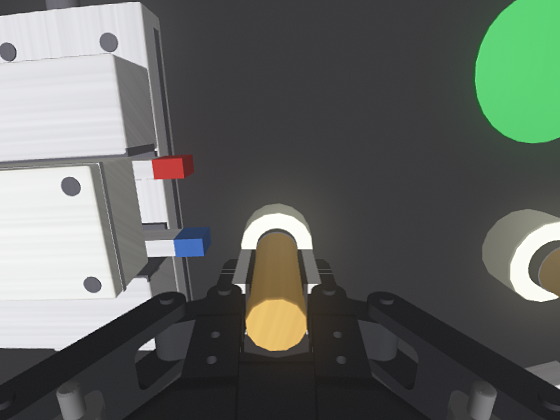

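The white head at (277,235) is lined up with the blue end at (210,241), with a gap of about 18 mm. Closing it slowly.

Emit:
step_arm(translation=[[0,-0.4,0.1],[0,-0.8,0.1],[0,-1.1,0.1],[0,-1.3,0.1],[0,-1.3,0.1]], rotation=[[0,0,0],[0,0,0],[0,0,0],[0,0,0],[0,0,0]], jaw=[0,0,0,0,0])

```text
time: 13.22
position: [0.5887, 0.0861, 0.0743]
tool_rot: [0.012, 3.141, -0.0]
contact_force: [0.9, 0.3, -2.7]
gripper_width: 0.233
grip_force: 89.3
```

Emit:
step_arm(translation=[[0,-0.07,0],[0,-0.14,0],[0,-0.21,0],[0,-0.28,0],[0,-0.35,0]], rotation=[[0,0,0],[0,0,0],[0,0,0],[0,0,0],[0,0,0]], jaw=[0,0,0,0,0])

```text
time: 13.63
position: [0.5883, 0.0833, 0.0736]
tool_rot: [-0.01, -3.142, 0.0]
contact_force: [0.4, -0.1, -4.2]
gripper_width: 0.234
grip_force: 89.3
```

Emit:
step_arm(translation=[[0,-0.05,0],[0,-0.1,0],[0,-0.15,0],[0,-0.2,0],[0,-0.25,0]], rotation=[[0,0,0],[0,0,0],[0,0,0],[0,0,0],[0,0,0]], jaw=[0,0,0,0,0])

```text
time: 14.05
position: [0.5883, 0.0808, 0.0737]
tool_rot: [0.011, 3.142, -0.0]
contact_force: [-0.1, 0.2, -2.9]
gripper_width: 0.234
grip_force: 89.3
```

Emit:
step_arm(translation=[[0,-0.03,0],[0,-0.06,0],[0,-0.09,0],[0,-0.12,0],[0,-0.12,0]], rotation=[[0,0,0],[0,0,0],[0,0,0],[0,0,0],[0,0,0]], jaw=[0,0,0,0,0])

```text
time: 14.47
position: [0.5883, 0.0796, 0.0737]
tool_rot: [0.011, 3.142, -0.0]
contact_force: [0.3, 0.3, -2.8]
gripper_width: 0.237
grip_force: 89.3
```

Emit:
step_arm(translation=[[0,-0.03,0],[0,-0.06,0],[0,-0.09,0],[0,-0.12,0],[0,-0.12,0]], rotation=[[0,0,0],[0,0,0],[0,0,0],[0,0,0],[0,0,0]], jaw=[0,0,0,0,0])

```text
time: 14.88
position: [0.5883, 0.0787, 0.0737]
tool_rot: [0.01, 3.142, 0.001]
contact_force: [-0.4, 1.3, -2.5]
gripper_width: 0.233
grip_force: 89.4
```

Emit:
step_arm(translation=[[0,-0.03,0],[0,-0.06,0],[0,-0.08,0],[0,-0.08,0],[0,-0.08,0]], rotation=[[0,0,0],[0,0,0],[0,0,0],[0,0,0],[0,0,0]], jaw=[0,0,0,0,0])

```text
time: 15.3
position: [0.5883, 0.0786, 0.0737]
tool_rot: [0.01, 3.141, 0.003]
contact_force: [0.5, 4.3, -3.3]
gripper_width: 0.234
grip_force: 89.3
```

Blue takes about 4 N without sliding. Backing off and moving to the red end.

Emit:
step_arm(translation=[[0,0.5,0],[0,1.5,0],[1.5,2.0,0],[3.5,2.0,0],[4.4,2.0,0]], rotation=[[0,0,0],[0,0,0],[0,0,0],[0,0,0],[0,0,0]], jaw=[0,0,0,0,0])

```text
time: 15.72
position: [0.5419, 0.0985, 0.0732]
tool_rot: [-0.009, -3.139, 0.002]
contact_force: [-1.9, -0.3, -3.8]
gripper_width: 0.234
grip_force: 89.3
```

Emit:
step_arm(translation=[[0,-0.6,0],[0,-1.2,0],[0,-1.7,0],[0,-2.0,0],[0,-2.0,0]], rotation=[[0,0,0],[0,0,0],[0,0,0],[0,0,0],[0,0,0]], jaw=[0,0,0,0,0])

```text
time: 16.13
position: [0.5453, 0.0768, 0.0738]
tool_rot: [0.013, 3.141, -0.001]
contact_force: [1.0, -0.2, -3.2]
gripper_width: 0.231
grip_force: 89.3
```

```bash
python3 look.py d
```

```text
16.1333 [0.5453 0.0768 0.0738] [ 1.3300e-02  3.1407e+00 -7.0000e-04] [ 1.   -0.18 -3.21] 0.23104947816826668
x_t [-1.0e+00  8.5e-03 -9.0e-04] z_t [ 9.e-04 -4.e-04 -1.e+00]
red [202 226  33  30 848] [0.5399 0.0449 0.0554]
brass [91 28 22  5 91] [ 0.4252 -0.0203  0.0243]
brass [ 245  234   63  117 5485] [0.5367 0.0775 0.1225]
green [ 497   65   63  139 6794] [0.488  0.2529 0.0055]
0.064 18012 ((560.8867797851562, -16.71237564086914), (140.27261352539062, 98.69513702392578), 1.5107941627502441) 0.07126872809346972
[ 0.00574856 -0.006546    0.07153785]
0.09 12310 ((566.8338623046875, -17.194366455078125), (60.75510025024414, 90.73945617675781), 2.0662224292755127) 0.09540336379534775
[0.01725284 0.00143379 0.09545109]
```

Emit:
step_arm(translation=[[0,-0.08,0],[0,-0.16,0],[0,-0.24,0],[0,-0.32,0],[0,-0.4,0]], rotation=[[0,0,0],[0,0,0],[0,0,0],[0,0,0],[0,0,0]], jaw=[0,0,0,0,0])

```text
time: 16.6
position: [0.5443, 0.074, 0.0736]
tool_rot: [-0.01, -3.142, 0.0]
contact_force: [0.5, -0.2, -2.9]
gripper_width: 0.238
grip_force: 89.3
```

Emit:
step_arm(translation=[[0,-0.03,0],[0,-0.06,0],[0,-0.09,0],[0,-0.12,0],[0,-0.12,0]], rotation=[[0,0,0],[0,0,0],[0,0,0],[0,0,0],[0,0,0]], jaw=[0,0,0,0,0])

```text
time: 17.02
position: [0.5443, 0.0727, 0.0737]
tool_rot: [0.011, 3.142, -0.0]
contact_force: [-0.2, -0.4, -2.7]
gripper_width: 0.237
grip_force: 89.3
```

Emit:
step_arm(translation=[[0,-0.03,0],[0,-0.06,0],[0,-0.09,0],[0,-0.09,0],[0,-0.09,0]], rotation=[[0,0,0],[0,0,0],[0,0,0],[0,0,0],[0,0,0]], jaw=[0,0,0,0,0])

```text
time: 17.43
position: [0.5442, 0.0718, 0.0737]
tool_rot: [-0.011, -3.142, 0.0]
contact_force: [-0.6, -0.0, -3.6]
gripper_width: 0.238
grip_force: 89.3
```

Emit:
step_arm(translation=[[0,-0.03,0],[0,-0.06,0],[0,-0.09,0],[0,-0.09,0],[0,-0.09,0]], rotation=[[0,0,0],[0,0,0],[0,0,0],[0,0,0],[0,0,0]], jaw=[0,0,0,0,0])

```text
time: 17.85
position: [0.5442, 0.0713, 0.0737]
tool_rot: [0.01, 3.141, 0.001]
contact_force: [0.0, 2.5, -3.2]
gripper_width: 0.236
grip_force: 89.3
```

Emit:
step_arm(translation=[[0,-0.02,0],[0,-0.04,0],[0,-0.06,0],[0,-0.06,0],[0,-0.06,0]], rotation=[[0,0,0],[0,0,0],[0,0,0],[0,0,0],[0,0,0]], jaw=[0,0,0,0,0])

```text
time: 18.27
position: [0.5442, 0.0712, 0.0737]
tool_rot: [0.01, 3.141, 0.003]
contact_force: [-0.7, 6.2, -2.7]
gripper_width: 0.238
grip_force: 89.4
```

Red holds about 5–6 N without moving. Now returning the tool to its mat.

Emit:
step_arm(translation=[[0,0.6,0],[0,2.0,0],[0,3.0,-3.0],[1.0,5.0,-6.0],[2.0,8.5,-6.5]], rotation=[[0,0,0],[0,0,0],[0,0,0],[0,0,0],[0,0,0]], jaw=[0,0,0,0,0])

```text
time: 18.68
position: [0.5281, 0.1539, 0.1433]
tool_rot: [0.017, 3.134, -0.003]
contact_force: [1.5, 0.7, -3.3]
gripper_width: 0.234
grip_force: 89.8
```

Emit:
step_arm(translation=[[1.2,4.0,0],[2.4,8.0,0],[3.5,11.5,0],[3.5,11.5,0],[3.5,11.5,0]], rotation=[[0,0,0],[0,0,0],[0,0,0],[0,0,0],[0,0,0]], jaw=[0,0,0,0,0])

```text
time: 19.1
position: [0.4898, 0.2722, 0.1386]
tool_rot: [0.004, 3.141, -0.003]
contact_force: [0.3, -0.0, -3.1]
gripper_width: 0.232
grip_force: 89.4
```

```bash
python3 look.py e
python3 - <<'E'
from h import *
M=model("top"); im,d=optics.snapshot("top"); w=cloud(*M,d); w0=np.load("top0.npz")["w"]; im0=np.load("top0.npz")["im"]
for i in (im0,im):
    h=cv2.cvtColor(i,cv2.COLOR_BGR2HSV); H,S,V=h[...,0],h[...,1],h[...,2]
    for m in((H>95)&(H<120)&(S>120)&(V>80),((H<6)|(H>174))&(S>150)&(V>80)):
        m=m.copy(); m[:180]=0; n,l,st,c=cv2.connectedComponentsWithStats(m.astype(np.uint8)); print([c[k].round(1).tolist() for k in range(1,n) if st[k,4]>8])
q=np.load("wl.npz"); h=cv2.cvtColor(q["im"],cv2.COLOR_BGR2HSV); g=(h[...,0]>50)&(h[...,0]<75)&(h[...,1]>120)
p=q["w"][g]; print("mat",cv2.minEnclosingCircle((p[abs(p[:,2]-.0055)<.004][:,:2]*1000).astype(np.float32)))
E
```

```text
19.1 [0.4898 0.2722 0.1386] [ 4.3000e-03  3.1411e+00 -2.7000e-03] [ 0.31 -0.02 -3.13] 0.2322888830476006
x_t [-1.0e+00  2.8e-03 -5.0e-04] z_t [ 5.0e-04 -1.7e-03 -1.0e+00]
blue [ 13 306  34  23 543] [0.5836 0.0561 0.0509]
red [  0 262  29  22 470] [0.5406 0.0514 0.0488]
brass [  31    0  118   86 6182] [0.3865 0.1911 0.1416]
brass [ 245  255   63  103 4646] [0.4824 0.2733 0.1884]
0.064 293 ((621.1375122070312, 34.65380859375), (8.176773071289062, 41.016563415527344), 81.0282211303711) 0.06823038451274155
[ 0.09060821 -0.56255564  0.09284975]
[[315.5, 198.5], [256.4, 201.3]]
[[319.5, 217.7], [259.8, 220.2]]
[[315.7, 198.5], [256.2, 201.5]]
[[319.4, 217.4], [259.8, 220.1]]
mat ((485.42669677734375, 276.1964111328125), 48.186546325683594)
```

View pics/w_e.png

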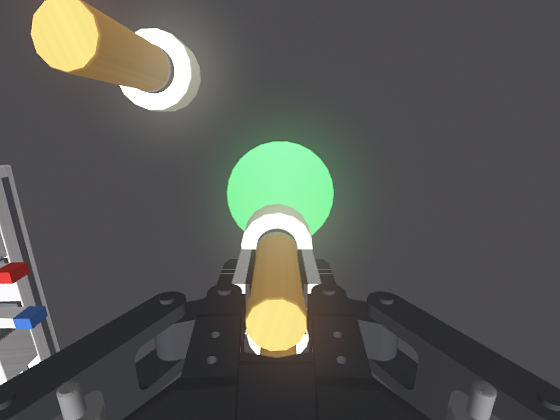

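The parallels haven't moved (within 0.3 px). The mat centre is (0.4855, 0.276), and the tool hangs above it. Lowering.

Emit:
step_arm(translation=[[0.2,0.2,3.0],[0.2,0.2,6.0],[0.2,0.2,7.5],[0.2,0.2,8.0],[0.2,0.2,8.0]], rotation=[[0,0,0],[0,0,0],[0,0,0],[0,0,0],[0,0,0]], jaw=[0,0,0,0,0])

```text
time: 19.62
position: [0.488, 0.2708, 0.0572]
tool_rot: [-0.014, -3.139, 0.003]
contact_force: [-0.3, 0.4, -1.8]
gripper_width: 0.238
grip_force: 89.7
```

Emit:
step_arm(translation=[[0,0,0.1],[0,0,0.2],[0,0,0.3],[0,0,0.4],[0,0,0.4]], rotation=[[0,0,0],[0,0,0],[0,0,0],[0,0,0],[0,0,0]], jaw=[0,0,0,0,0])

```text
time: 20.03
position: [0.4891, 0.2729, 0.0553]
tool_rot: [0.011, 3.14, 0.0]
contact_force: [-0.0, 0.0, -2.8]
gripper_width: 0.237
grip_force: 89.7
```

Emit:
step_arm(translation=[[0,0,0.05],[0,0,0.1],[0,0,0.15],[0,0,0.2],[0,0,0.2]], rotation=[[0,0,0],[0,0,0],[0,0,0],[0,0,0],[0,0,0]], jaw=[0,0,0,0,0])

```text
time: 20.45
position: [0.4888, 0.2729, 0.0537]
tool_rot: [0.01, 3.141, 0.0]
contact_force: [-2.2, -1.8, 5.6]
gripper_width: 0.238
grip_force: 90.6
```

Emit:
step_arm(translation=[[0,0,0.03],[0,0,0.06],[0,0,0.09],[0,0,0.12],[0,0,0.12]], rotation=[[0,0,0],[0,0,0],[0,0,0],[0,0,0],[0,0,0]], jaw=[0,0,0,0,0])

```text
time: 20.87
position: [0.489, 0.2729, 0.0537]
tool_rot: [0.01, 3.14, 0.001]
contact_force: [-4.8, -2.0, 13.2]
gripper_width: 0.232
grip_force: 91.3
```

Standing on the mat. I'm easing off the pressure, then releasing slowly.

Emit:
step_arm(translation=[[0,0,-0.1],[0,0,-0.12],[0,0,-0.12],[0,0,-0.12],[0,0,-0.12]], rotation=[[0,0,0],[0,0,0],[0,0,0],[0,0,0],[0,0,0]], jaw=[0,0,0.3,0.35,0.4])

```text
time: 21.28
position: [0.4889, 0.2728, 0.0525]
tool_rot: [0.011, 3.141, -0.0]
contact_force: [-0.6, -0.1, 0.5]
gripper_width: 0.398
grip_force: 0.0
```

Emit:
step_arm(translation=[[0,0,0],[0,0,0],[0,0,0],[0,0,0],[0,0,0]], rotation=[[0,0,0],[0,0,0],[0,0,0],[0,0,0],[0,0,0]], jaw=[0.6,0.8,1,1,1])

```text
time: 21.7
position: [0.4886, 0.2727, 0.0526]
tool_rot: [-0.011, -3.141, 0.0]
contact_force: [0.3, 0.2, -0.2]
gripper_width: 1.003
grip_force: 0.0
```

Emit:
step_arm(translation=[[0,0,-2.0],[0,0,-5.0],[0,0,-9.0],[0,0,-13.0],[0,0,-17.0]], rotation=[[0,0,0],[0,0,0],[0,0,0],[0,0,0],[0,0,0]], jaw=[1,1,1,1,1])

```text
time: 22.12
position: [0.4881, 0.2725, 0.2243]
tool_rot: [-0.011, -3.141, 0.001]
contact_force: [0.5, -0.0, 0.2]
gripper_width: 0.998
grip_force: 0.0
```

Emit:
step_arm(translation=[[0,0,0],[0,0,0],[0,0,0],[0,0,0],[0,0,0]], rotation=[[0,0,0],[0,0,0],[0,0,0],[0,0,0],[0,0,0]], jaw=[1,1,1,1,1])

```text
time: 22.53
position: [0.4876, 0.2723, 0.2208]
tool_rot: [-0.011, -3.138, 0.002]
contact_force: [0.4, 0.9, -0.6]
gripper_width: 0.999
grip_force: 0.0
```

```bash
python3 look.py f
python3 - <<'E'
from h import *
q=np.load("wl.npz"); w=q["w"]
for a,b in((.097,.112),(.024,.04)):
    p=w[(w[...,2]>a)&(w[...,2]<b)&(np.hypot(w[...,0]-.487,w[...,1]-.272)<.04)]; print(a,len(p),cv2.minEnclosingCircle((p[:,:2]*1000).astype(np.float32)))
M=model("top"); im,d=optics.snapshot("top"); w=cloud(*M,d)
p=w[180:235,262:318]; p=p[p[...,2]>.085]; A=np.c_[p[:,:2]-p[:,:2].mean(0),np.ones(len(p))]; print("block",np.linalg.lstsq(A,p[:,2],rcond=None)[0])
E
```

```text
22.5333 [0.4876 0.2723 0.2208] [-1.0700e-02 -3.1383e+00  2.1000e-03] [ 0.36  0.88 -0.6 ] 0.9989560292976507
x_t [-1.      0.0068  0.0032] z_t [-0.0032 -0.0013 -1.    ]
blue [ 71 270  24  17 292] [0.584  0.0553 0.0521]
blue [  63  378   59   42 1615] [0.8073 0.0086 0.0131]
red [ 56 235  26  15 294] [0.5412 0.049  0.0537]
brass [ 121   47   69   53 1971] [0.3847 0.1876 0.142 ]
brass [266 191  24  26 456] [0.4866 0.2745 0.1053]
brass [ 261  285   36   73 2114] [0.5929 0.274  0.1221]
0.064 3411 ((570.2970581054688, 10.060958862304688), (71.70929718017578, 165.14463806152344), 76.53937530517578) 0.07097320998873635
[-0.00250724 -0.0281741   0.07137713]
0.09 1736 ((565.99609375, 9.78789234161377), (61.0616455078125, 38.95067596435547), 1.5412712097167969) 0.09520365752816365
[ 0.00382526 -0.04196159  0.09632926]
0.097 523 ((486.8954162597656, 274.5169982910156), 10.9091796875)
0.024 558 ((486.7398681640625, 274.3892822265625), 19.90571403503418)
block [0.00661001 0.00171044 0.09388595]
```

View pics/w_f.png

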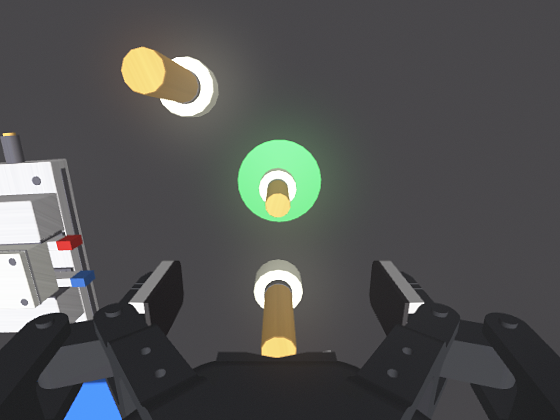

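The tool stands upright at the mat's centre ((278,190) in the picture), with its top and head axes agreeing within 0.2 mm. The block is level, and the gripper is clear of everything.

```bash
python3 -c "
from station import ticket; print(ticket.close_job())"
```

```text
the job is handed in; nothing more can be done
None
```

I handed the job in without seeing the verdict: the block was pressed down with about 27 N and is level, neither parallel slid under a push of about 4 N on the blue and 6 N on the red, and the tapping tool is back upright on its green mat.

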